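# Clear the level off the gearbox and open its inspection port

### The arm

A 7-joint arm with a two-finger parallel gripper is mounted at the origin on the work surface. World frame = base frame: x ahead of the robot, y to its left, z up, the work surface at z = 0. Lengths are in m, angles in rad, forces in N, time in s.
With the tool pointing down it reaches from about 0.425 to 0.875 m from the base axis. Payload 8.4 kg.
Tool frame: the origin (TCP) lies between the finger pads; the fingertips stand 25 mm ahead of it and the grasp point (between the pads) lies 6 mm ahead of it; z points along the fingers, y is the line along which they close (so a half turn about z gives the same grasp; the last joint's range is limited). The gripper opens to 87 mm and grips with 3 to 60 N. Pads are 19 mm wide; open, the fingers measure 117 mm over their backs; the gripper's body (75 mm by 190 mm) begins 51 mm behind the grasp point.
Start: joints at [1.074, 0.333, 0.04, 1.465, -0.013, 1.343, -0.059], TCP at [0.252, -0.599, 0.248] pointing down, gripper open.
Joint ranges: [-2.58, 2.58], [-0.38, 2.09], [-1.3, 1.39], [0.25, 2.4], [-1.5, 4.64], [0.08, 2.09], [-2.65, 2.65]. Speed limits (rad/s): [2.22, 2.22, 2.79, 2.79, 3.14, 3.14, 3.14].

### API

Orientations are given as a unit quaternion [w, x, y, z].
In Python, from cell import manip gives the robot as it stands. The module is installed in compiled form; this text tells all that it offers.
- The arm moves only by the shell command python3 -m crank 'ROWS' [FORCE]. ROWS is JSON, a list of rows, each an object with "travel": the shift along the tool's x, y, z normalised to -1 to 1, where 1 is 30 cm, a list of three; "rotation": the turn, a rotation vector about the tool's x, y, z normalised to -1 to 1, where 1 is 120 degrees, a list of three; "hand": the opening in per cent of the stroke, from 0 (shut) to 100 (fully open). In form: [{"travel": [dx, dy, dz], "rotation": [wx, wy, wz], "hand": hand}, ...]. A call has 1 to 20 rows; each row is the pose to reach, as a shift and turn from the pose commanded when the call began, along the tool's axes at that moment; what a row does not reach only later rows make up. A row lasts 1/12 s, in which the tool goes at most 41.7 mm and 7.16 degrees, less where a joint would pass 70% of its speed; a pose out of reach is approached as far as the arm can. A call with a number of a shift or a turn outside -1 to 1 is refused whole. A call with a gripper value outside its range is refused whole. The fingers move at their own pace and stop on an object; FORCE is the grip in N (left out, the last holds). Time passes only in rows, so rows that repeat a pose let the fingers close. It gives the time, the measured TCP pose, the force, the opening and the grip force at its end, in the units of the state.
- manip.get_obs(): the state, without advancing time (a new reading comes with each control period).
- manip.read_camera(name): name is "scene" or "top"; returns (picture, depth): 480x640x3 uint8, blue, green, red; 480x640 float32, m along the optical axis (not along the pixel's ray), 0 where there is no reading.
- manip.camera_params(name): a dict with "vfov" (degrees; the focal length in pixels is half the picture's height over the tangent of half this angle, whatever the lens; pixels are square), "cx", "cy" (the principal point, pixels), "camera_from_world" (4x4, takes a point from world to camera coordinates). Camera axes: x right, y up, looking along -z (the intrinsics and any distortion apply to the point x, -y, -z); pixel columns grow to the right and rows downward; lengths in m; the calibration is good to about 2 mm. A picture is of the moment at which its call begins. camera_params takes no time and is no camera call.
- manip.sign_off(): hands the job in; it is judged then, once.
The state is a dict: "t": time; "joints": joint angles; "qd": joint speeds; "tau": joint torques, N m; "tcp_pos": TCP position; "tool_rot": TCP orientation; "force": force on the tool from outside, world axes, zero at the start; "wrist_torque": the same for the moment, N m; "grip_width": finger opening in m; "grasp_force": force on a finger pad.
Only numpy, scipy, OpenCV 4.12 (cv2) and the standard library are available. Lean on these libraries where they do the work, as an engineer would, in place of code of your own. Each camera call takes 0.05 s, during which the arm holds its last target. There are 200 camera calls.

### The job

Take the yellow spirit level off the gearbox's dust cover and lean it on the blue rest, one end down on the base plate against the steel foot stop and the other end against the upright. Then swing the dust cover aside on its pin until the port is completely uncovered. The cover opens one way only and nothing shows which: feel for it gently, do not force it the wrong way, and leave the other things on the bench alone.

Things in the scene. Friction and masses are not known exactly. Their poses are not given: they have to be found in the camera images.
- gearbox: Green gearbox fixed to the bench: body 180 x 160 mm, flat top 90 mm above the bench (foot flange 220 x 190 mm, 14 mm high; shaft stub on its +y side reaches y = 145 mm). Origin: centre of its underside, z up; -x side roughly faces the robot. The round port (50 mm bore in a 62 mm brass ring) is in the middle of the top, under the cover.
- cover (a joint): Angle of the dust cover on its vertical pin, rad: near 0 closed, positive anticlockwise from above. Port clear beyond 1.25 either way; travel ends at 1.75. A concealed dowel (harmed by over 40 N at the knob) blocks one direction at about 0.07 rad; which one varies and cannot be seen. The other way turns freely but for friction, about 2 N at the knob, and the cover stays where left.
- pin (a point): The cover's pivot axis, level with the cover's upper face (102 mm above the bench), 55 mm from the port's centre towards the gearbox's +x side. Fixed. The pin head, 16 mm diameter, stands 5 mm above it. The cover is a 10 mm plate, 92 to 102 mm above the bench: a 76 mm disc centred 55 mm from the pin, and a 26 mm wide arm from pin to knob.
- knob (a point): Middle of the red upright knob at the end of the cover's arm: a cylinder 20 mm in diameter, from 102 to 142 mm above the bench (this point at 122 mm), 125 mm from the pin axis. At cover angle 0 it lies from the pin along the gearbox's -x direction.
- level: Yellow torpedo spirit level, 200 mm long (its x axis) x 24 mm wide (y) x 32 mm high (z), about 0.3 kg; origin in its very middle. Starts lying across the cover's disc on its 24 mm wide edge, roughly along the gearbox's y axis, its underside 102 mm above the bench. Either end may be the lower one when it leans.
- rest: Fixed leaning rest. Origin: under its base plate, midway between stop and upright; z up, x from stop to upright, roughly away from the robot. Plate 8 mm thick, 130 wide in y. Steel foot stop 30 high, inner face x = -70.5. Blue upright, inner face x = +70.5, cross panel z = 122 to 192. Leaning with foot and top touching, the level is 55 deg from level, its middle at x = 0, z = 99 (mm).
- tin: Bystander: steel tin, 74 mm diameter, 105 mm high.
- screwdriver: Bystander: screwdriver lying on the bench.
- oil: Bystander: amber oil bottle, 60 mm diameter, 170 mm high.
- brick: Bystander: rubbing brick, 100 x 50 x 40 mm.
- hammer: Bystander: hammer lying on the bench.
- bush: Bystander: stepped brass bush, 44 mm diameter, 60 mm high.
There are look-alikes about, which are no part of the job. Of the things like the level, leave any that is black or turquoise; of the rest the larger one is meant.

How it is judged:
On the way, in this order (a step that is already met when the one before it is completed fails the run):
1. the level leans on the rest, foot against the stop, top end against the upright, released and still ((angle between level's own x axis and vertical between 0.53 and 0.71 rad or angle between level's own x axis and vertical between 2.4316 and 2.6116 rad) and x of level in the frame of rest between -0.015 and 0.015 m and y of level in the frame of rest between -0.05 and 0.05 m and z of level in the frame of rest between 0.088 and 0.115 m and angle between the x axis of level and the y axis of rest, either way round above 1.35 rad and linear speed of level below 0.02 m/s and contact force between the fingers and level below 0.05 N), for 0.3 s.
2. the cover is swung clear of the port ((value of joint cover above 1.3 rad or value of joint cover below -1.3 rad)), for 0.2 s.
At the end, for the whole second after the job is handed in: Level released and still on the rest: long axis 30 to 41 deg from vertical, from stop to upright within 12 deg, its middle within 15 mm along x and 50 mm in y of the rest's origin, 88 to 115 mm above the bench. Cover at rest at least 1.3 rad from closed, port uncovered (all of step 1 and (value of joint cover above 1.3 rad or value of joint cover below -1.3 rad) and velocity of joint cover between -0.05 and 0.05 rad/s); the robot touches nothing.
It fails at once if the cover is forced the blocked way: over 60 N on the dowel, that is about 43 N at the knob (contact force between cover and dowelhit above 60 N).
It fails at once if a bystander (tin, screwdriver, oil bottle, brick, hammer or bush) is moved more than 30 mm (distance of any of tin, screwdriver, oil, brick, hammer, bush from where it was at the start of the episode above 0.03 m).
It also fails if it takes over 67 s, if anything falls off the work surface, if the arm or the gripper's body presses on something with over 40 N, if the wrist force passes 120 N, or if a joint passes its speed limit or range.

## Working session

There is one attempt and no reset: what is moved stays moved. The work goes in short steps, Python scripts to look and compute and a shell command to move; the robot and the scene stay as the last step left them, time stands still between calls to the robot, and variables do not carry over. Pictures are saved under pics/ and viewed, at most 10 in all, crops included, and the job is handed in when it is done.

```bash
mkdir -p pics
cat > h.py <<'E'
import numpy as np, cv2
from cell import manip
def cam(n):
    p=manip.camera_params(n); im,d=manip.read_camera(n); return p,im,d
def pts(p,d):
    f=240/np.tan(np.radians(p['vfov'])/2); v,u=np.mgrid[0:480,0:640]
    c=np.stack([(u-p['cx'])/f*d,-(v-p['cy'])/f*d,-d,np.ones_like(d)],-1)
    w=c@np.linalg.inv(np.array(p['camera_from_world'])).T
    w[d<=0]=np.nan
    return w[...,:3]
E
python3 - <<'E'
from h import *
for n in ['scene','top']:
    p,im,d=cam(n); print({k:(np.round(v,3).tolist()) if k=='camera_from_world' else v for k,v in p.items()},(d>0).mean())
    cv2.imwrite(f'pics/{n}0.png',im); np.savez(f'{n}0.npz',im=im,d=d)
print(manip.get_obs())
E
```

```text
{'vfov': 56.56068481366194, 'cx': 318.52857856645727, 'cy': 233.29950942635546, 'camera_from_world': [[0.81, 0.586, 0.008, -0.437], [-0.48, 0.657, 0.581, 0.204], [0.336, -0.475, 0.814, -1.396], [0.0, 0.0, 0.0, 1.0]]} 0.9961328125
{'vfov': 43.40687603527698, 'cx': 325.0548476062791, 'cy': 237.08423077791943, 'camera_from_world': [[-0.01, -1.0, 0.002, 0.03], [0.994, -0.01, 0.108, -0.516], [-0.108, 0.003, 0.994, -1.539], [0.0, 0.0, 0.0, 1.0]]} 0.9959733072916667
{'t': 0.1, 'joints': array([ 1.07383539,  0.33383869,  0.03987802,  1.46616624, -0.0134189 ,
        1.34330475, -0.05850382]), 'qd': array([-0.00069627, -0.0006887 , -0.00085805, -0.00273721, -0.00038296,
       -0.00048698, -0.00017071]), 'tau': array([ 3.73720686e-03, -6.57812405e+01,  1.34014640e+00, -4.04710901e+01,
       -5.96246612e-02,  4.09844017e-02,  3.95960956e-05]), 'tcp_pos': array([ 0.25161414, -0.59890889,  0.24675737]), 'tool_rot': array([-7.02227017e-04,  9.80290881e-01,  1.97558249e-01, -1.82292582e-04]), 'force': array([-0.14992742,  0.09407477,  0.31115876]), 'wrist_torque': array([0.0083061 , 0.02075716, 0.03813772]), 'grasp_force': 0.0, 'grip_width': 0.08684601441359333}
```

View pics/scene0.png

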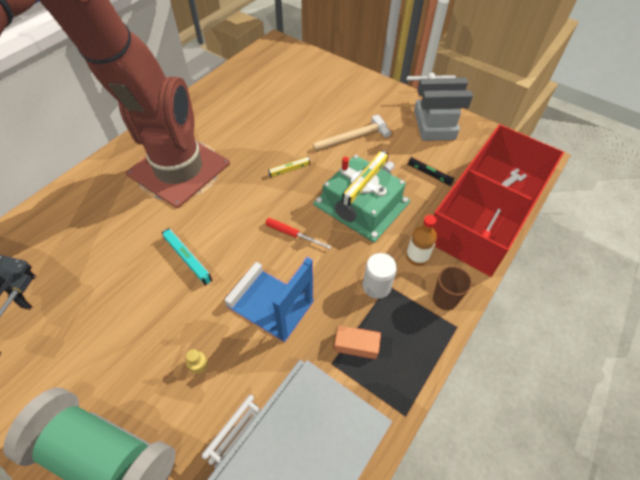

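View pics/top0.png

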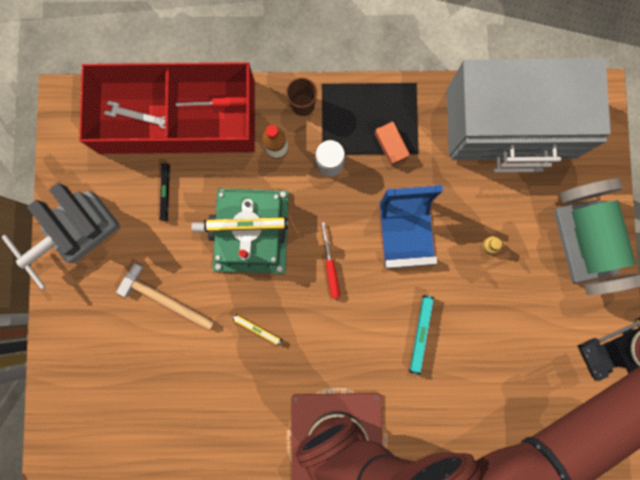

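The top view (up = +x, left = +y) shows the yellow level across the cover at (245,225) and the red knob at (243,253). The rest is at (408,228), with its stop at (411,263) and upright at (411,195). The small yellow look-alike is at (258,330). Next I'll measure these.

```bash
cat > m.py <<'E'
from h import *
def box(w): # PCA-free: minAreaRect in mm
    (c,s,a)=cv2.minAreaRect((w[:,:2]*1000).astype(np.float32)); return np.round(c,1),np.round(s,1),round(a,1)
for n in ['top','scene']:
    z=np.load(n+'0.npz'); im,d=z['im'],z['d']; p=manip.camera_params(n); w=pts(p,d)
    hsv=cv2.cvtColor(im,cv2.COLOR_BGR2HSV).astype(int); H,S,V=hsv[...,0],hsv[...,1],hsv[...,2]
    x,y,zz=w[...,0],w[...,1],w[...,2]
    reg=lambda a,b,c,e:(x>a)&(x<b)&(y>c)&(y<e)
    g=reg(.35,.75,.08,.42); r=reg(.35,.72,-.4,-.05)
    masks={'leveltop':g&(zz>.126)&(zz<.145)&(((H>18)&(H<36)&(S>90))|(S<60)), 'level_yel':g&(H>20)&(H<36)&(S>120)&(zz>.1),
     'knobtop':g&((H<8)|(H>172))&(S>130)&(zz>.135),'knob':g&((H<8)|(H>172))&(S>130)&(zz>.1),
     'greentop':g&(H>50)&(H<90)&(S>80)&(zz>.08)&(zz<.097),'flange':g&(H>50)&(H<90)&(S>80)&(zz>.005)&(zz<.022),'blue':r&(H>100)&(H<125)&(S>120),'bluetop':r&(zz>.17)&(zz<.21),
     'plate':r&(H>100)&(H<125)&(S>120)&(zz<.018),'stop':r&(S<70)&(V>120)&(zz>.02)&(zz<.04)}
    for k,m in masks.items():
        q=w[m]
        if len(q)<4: print(n,k,len(q)); continue
        print(n,k,len(q),*box(q),'z',np.round(np.percentile(q[:,2],[2,50,98])*1000,0),'med',np.round(np.median(q,0)*1000,0))
    print(n,'bench z',np.nanmedian(zz[reg(.3,.36,-.2,0.)]))
E
python3 m.py
```

```text
top leveltop 722 [539.3 217.8] [ 25.9 202.4] 0.9 z [127. 135. 141.] med [538. 219. 135.]
top level_yel 412 [541.9 218.9] [ 31.3 190.3] 0.9 z [119. 134. 141.] med [532. 219. 134.]
top knobtop 70 [605.4 264.7] [241.7 289.5] 89.5 z [136. 143. 174.] med [470. 220. 143.]
top knob 289 [605.3 281.2] [276.5 289.7] 89.8 z [101. 123. 173.] med [749. 282. 123.]
top greentop 2616 [537.4 219. ] [160.4 180.5] 87.4 z [83. 90. 96.] med [518. 205.  90.]
top flange 624 [537.4 219.7] [184.5 215.8] 87.4 z [ 8. 14. 21.] med [447. 190.  14.]
top blue 3342 [ 540.7 -190.2] [155.1 127.8] 4.8 z [  1.  10. 196.] med [ 557. -189.   10.]
top bluetop 519 [ 650.  -263.2] [ 69.8 299.2] 30.0 z [171. 191. 199.] med [ 605. -194.  191.]
top plate 2576 [ 540.9 -190.4] [155.1 127.6] 4.6 z [ 1.  8. 16.] med [ 535. -191.    8.]
top stop 267 [ 411.9 -193.1] [127.7 110.4] 84.8 z [25. 37. 40.] med [ 449. -196.   37.]
top bench z 0.0004832629903355201
scene leveltop 452 [540.2 213.7] [ 25.9 203.9] 0.8 z [127. 133. 137.] med [542. 204. 133.]
scene level_yel 299 [540.9 215.7] [ 26.4 198.5] 1.3 z [109. 129. 135.] med [551. 216. 129.]
scene knobtop 38 [605.6 181.2] [ 16.7 300. ] 74.9 z [135. 141. 170.] med [472. 215. 141.]
scene knob 69 [605.8 184.2] [ 81.7 290. ] 88.7 z [111. 137. 169.] med [472. 215. 137.]
scene greentop 1422 [540.9 214.5] [159.6 174.5] 87.3 z [82. 88. 92.] med [574. 188.  88.]
scene flange 627 [539.8 206.6] [172.9 211.7] 87.2 z [ 8. 13. 21.] med [618. 139.  13.]
scene blue 3372 [ 537.3 -194.1] [157.3 130.7] 3.8 z [  4.   9. 194.] med [ 586. -203.    9.]
scene bluetop 613 [ 646.4 -262.1] [ 67.8 288. ] 28.7 z [171. 190. 196.] med [ 610. -196.  190.]
scene plate 2081 [ 537.  -193.7] [156.7 129.9] 3.8 z [ 3.  7. 12.] med [ 519. -201.    7.]
scene stop 448 [ 479.4 -172.5] [254.5 110.1] 42.7 z [21. 36. 40.] med [ 453. -203.   36.]
scene bench z -0.0009790509413911685
```

```bash
cat >> h.py <<'E'
from scipy.spatial.transform import Rotation as Ro
def Rt(yaw,tilt=0): # yaw of tool y (deg), tool down; tilt: tips tool z towards tool -x... in the plane normal to tool y
    a=np.radians(yaw); y=np.array([np.cos(a),np.sin(a),0]); z=np.array([0,0,-1.]); x=np.cross(y,z)
    return Ro.from_rotvec(np.radians(tilt)*y)*Ro.from_matrix(np.stack([x,y,z],1))
def rel(pos,R,p0=None,R0=None):
    o=manip.get_obs()
    if p0 is None: p0=o['tcp_pos']
    if R0 is None: q=o['tool_rot']; R0=Ro.from_quat([q[1],q[2],q[3],q[0]])
    t=R0.inv().apply(np.array(pos)-p0)/.3; r=(R0.inv()*R).as_rotvec()/np.radians(120)
    return np.round(t,4).tolist(),np.round(r,4).tolist()
E
python3 - <<'E'
from h import *
for n in ['top','scene']:
    z=np.load(n+'0.npz'); im,d=z['im'],z['d']; w=pts(manip.camera_params(n),d).reshape(-1,3)
    yaw=np.radians(4.4); Rr=np.array([[np.cos(yaw),-np.sin(yaw)],[np.sin(yaw),np.cos(yaw)]])
    q=w.copy(); q[:,:2]=(w[:,:2]-[.532,-.192])@Rr; q*=1000   # guessed rest frame
    s=np.abs(q[:,1])<70
    for nm,m in {'stop top':s&(q[:,2]>26)&(q[:,0]<-50)&(q[:,0]>-110),'panel':s&(q[:,2]>125)&(q[:,2]<185)&(q[:,0]>40)&(q[:,0]<110),'uptop':s&(q[:,2]>188)&(q[:,0]>40)&(q[:,0]<120)}.items():
        k=q[m]; 
        print(n,nm,m.sum(),'x pct',np.percentile(k[:,0],[2,10,50,90,98]).round(1),'y',np.percentile(k[:,1],[1,99]).round(1),'slope x/y',np.polyfit(k[:,1],k[:,0],1)[0].round(3),'z',np.median(k[:,2]).round(1))
R=Rt(0.9); o=manip.get_obs(); print(o['joints'].round(2)); print(rel([.540,.217,.25],R))
E
```

```text
top stop top 361 x pct [-92.5 -91.1 -83.6 -76.4 -74.9] y [-61.3  65. ] slope x/y 0.005 z 38.0
top panel 233 x pct [65.4 65.8 66.7 67.6 77.4] y [-64.3  64.8] slope x/y 0.029 z 154.8
top uptop 375 x pct [66.4 67.6 74.2 80.4 82.3] y [-63.8  63.7] slope x/y 0.008 z 192.8
scene stop top 411 x pct [-92.  -89.7 -81.  -74.3 -73.4] y [-66.3  62.4] slope x/y 0.013 z 36.4
scene panel 540 x pct [68.6 78.3 82.2 83.  83.3] y [-67.8  60.5] slope x/y 0.042 z 156.0
scene uptop 425 x pct [67.  68.6 75.4 81.6 82.8] y [-66.8  60.4] slope x/y 0.007 z 191.6
[ 1.07  0.33  0.04  1.47 -0.01  1.34 -0.06]
([1.9397, -2.1351, -0.0079], [-0.0006, -0.0004, -0.5676])
```

```bash
r='{"travel":[0.97,-1,0],"rotation":[0,0,0],"hand":100}'; python3 -m crank '[{"travel":[0.97,-1,0],"rotation":[0,0,0],"hand":100},{"travel":[0.97,-1,0],"rotation":[0,0,0],"hand":100},{"travel":[0.97,-1,0],"rotation":[0,0,0],"hand":100},{"travel":[0.97,-1,0],"rotation":[0,0,0],"hand":100},{"travel":[0.97,-1,0],"rotation":[0,0,0],"hand":100},{"travel":[0.97,-1,0],"rotation":[0,0,0],"hand":100},{"travel":[0.97,-1,0],"rotation":[0,0,0],"hand":100},{"travel":[0.97,-1,0],"rotation":[0,0,0],"hand":100},{"travel":[0.97,-1,0],"rotation":[0,0,0],"hand":100},{"travel":[0.97,-1,0],"rotation":[0,0,0],"hand":100},{"travel":[0.97,-1,0],"rotation":[0,0,0],"hand":100},{"travel":[0.97,-1,0],"rotation":[0,0,0],"hand":100}]'
python3 - <<'E'
from h import *
o=manip.get_obs(); print(o['joints'].round(2),o['tcp_pos'],o['tool_rot'].round(3)); print(rel([.540,.217,.25],Rt(.9)))
E
```

```text
t: 1.1
tcp_pos: [0.4046, -0.2077, 0.2476]
tool_rot: [0.0, 0.98, 0.2, -0.0]
force: [-0.7, -1.1, -0.3]
grip_width: 0.0871
grasp_force: 0.0
[ 0.68 -0.05 -0.29  1.9  -0.02  1.29 -0.77] [ 0.40460081 -0.20765455  0.24759499] [ 0.    0.98  0.2  -0.  ]
([0.9701, -1.1253, -0.0083], [0.0001, 0.0001, -0.5652])
```

```bash
python3 -m crank '[{"travel":[0.97,-1,0],"rotation":[0,0,-0.5652],"hand":55},{"travel":[0.97,-1,0],"rotation":[0,0,-0.5652],"hand":55},{"travel":[0.97,-1,0],"rotation":[0,0,-0.5652],"hand":55},{"travel":[0.97,-1,0],"rotation":[0,0,-0.5652],"hand":55},{"travel":[0.97,-1,0],"rotation":[0,0,-0.5652],"hand":55},{"travel":[0.97,-1,0],"rotation":[0,0,-0.5652],"hand":55},{"travel":[0.97,-1,0],"rotation":[0,0,-0.5652],"hand":55},{"travel":[0.97,-1,0],"rotation":[0,0,-0.5652],"hand":55},{"travel":[0.97,-1,0],"rotation":[0,0,-0.5652],"hand":55},{"travel":[0.97,-1,0],"rotation":[0,0,-0.5652],"hand":55},{"travel":[0.97,-1,0],"rotation":[0,0,-0.5652],"hand":55},{"travel":[0.97,-1,0],"rotation":[0,0,-0.5652],"hand":55}]'
python3 - <<'E'
from h import *
o=manip.get_obs(); print(o['joints'].round(2),o['tcp_pos'],o['tool_rot'].round(3)); print(rel([.540,.217,.132],Rt(.9)))
E
```

```text
t: 2.1
tcp_pos: [0.5563, 0.1806, 0.2464]
tool_rot: [-0.001, 0.702, 0.712, -0.0]
force: [-0.1, -0.5, -0.7]
grip_width: 0.0481
grasp_force: 0.0
[ 0.19  0.27 -0.69  1.6   0.18  1.33 -0.51] [0.55628868 0.18059923 0.24635968] [-0.001  0.702  0.712 -0.   ]
([0.1216, -0.0519, 0.3814], [-0.001, -0.0005, -0.0012])
```

```bash
python3 -m crank '[{"travel":[0.1216,-0.052,0],"rotation":[0,0,0],"hand":55},{"travel":[0.1216,-0.052,0.1],"rotation":[0,0,0],"hand":55},{"travel":[0.1216,-0.052,0.2],"rotation":[0,0,0],"hand":55},{"travel":[0.1216,-0.052,0.2],"rotation":[0,0,0],"hand":55}]'
python3 - <<'E'
from h import *
o=manip.get_obs(); print(o['tcp_pos']); print(rel([.540,.217,.132],Rt(.9)))
E
```

```text
t: 2.43
tcp_pos: [0.538, 0.2117, 0.1822]
tool_rot: [-0.001, 0.704, 0.71, -0.004]
force: [-1.0, -0.6, -1.5]
grip_width: 0.0482
grasp_force: 0.0
[0.53798948 0.21168953 0.18215079]
([0.0183, 0.008, 0.167], [-0.0034, 0.002, -0.0037])
```

```bash
python3 -m crank '[{"travel":[0.01,0.006,0.06],"rotation":[0,0,0],"hand":55},{"travel":[0.01,0.006,0.12],"rotation":[0,0,0],"hand":55},{"travel":[0.01,0.006,0.163],"rotation":[0,0,0],"hand":55},{"travel":[0.01,0.006,0.163],"rotation":[0,0,0],"hand":55},{"travel":[0.01,0.006,0.163],"rotation":[0,0,0],"hand":55},{"travel":[0.01,0.006,0.163],"rotation":[0,0,0],"hand":0},{"travel":[0.01,0.006,0.163],"rotation":[0,0,0],"hand":0},{"travel":[0.01,0.006,0.163],"rotation":[0,0,0],"hand":0},{"travel":[0.01,0.006,0.163],"rotation":[0,0,0],"hand":0},{"travel":[0.01,0.006,0.163],"rotation":[0,0,0],"hand":0},{"travel":[0.01,0.006,0.163],"rotation":[0,0,0],"hand":0}]' 30
python3 - <<'E'
from h import *
o=manip.get_obs(); print(o['tcp_pos']); print(rel([.540,.217,.132],Rt(.9)))
E
```

```text
t: 3.35
tcp_pos: [0.5417, 0.2188, 0.1391]
tool_rot: [0.0, 0.703, 0.711, 0.0]
force: [-2.2, -0.0, 4.4]
grip_width: 0.0237
grasp_force: 30.0
[0.54168013 0.21883634 0.13914171]
([-0.0061, -0.0057, 0.0238], [0.0001, -0.0, -0.0023])
```

```bash
python3 -m crank '[{"travel":[0,0,0],"rotation":[0,0,0],"hand":55},{"travel":[0,0,0],"rotation":[0,0,0],"hand":55},{"travel":[0,0,0],"rotation":[0,0,0],"hand":55},{"travel":[0,0,0.012],"rotation":[0,0,0],"hand":55},{"travel":[0,0,0.024],"rotation":[0,0,0],"hand":55},{"travel":[0,0,0.024],"rotation":[0,0,0],"hand":55},{"travel":[0,0,0.024],"rotation":[0,0,0],"hand":55},{"travel":[0,0,0.024],"rotation":[0,0,0],"hand":0},{"travel":[0,0,0.024],"rotation":[0,0,0],"hand":0},{"travel":[0,0,0.024],"rotation":[0,0,0],"hand":0},{"travel":[0,0,0.024],"rotation":[0,0,0],"hand":0},{"travel":[0,0,0.024],"rotation":[0,0,0],"hand":0},{"travel":[0,0,0.024],"rotation":[0,0,0],"hand":0}]' 40
python3 - <<'E'
from h import *
o=manip.get_obs(); print(o['tcp_pos']); print(rel([.50,.15,.30],Rt(.9)))
E
```

```text
t: 4.43
tcp_pos: [0.5417, 0.2187, 0.1316]
tool_rot: [0.0, 0.703, 0.711, 0.0]
force: [-0.5, 0.1, -0.5]
grip_width: 0.0238
grasp_force: 40.0
[0.54173681 0.21871442 0.13156194]
([-0.2275, -0.1415, -0.5615], [0.0, -0.0, -0.0024])
```

```bash
python3 -m crank '[{"travel":[0,0,-0.05],"rotation":[0,0,0],"hand":0},{"travel":[0,0,-0.15],"rotation":[0,0,0],"hand":0},{"travel":[0,0,-0.25],"rotation":[0,0,0],"hand":0},{"travel":[0,0,-0.35],"rotation":[0,0,0],"hand":0},{"travel":[-0.05,0,-0.45],"rotation":[0,0,0],"hand":0},{"travel":[-0.15,0,-0.56],"rotation":[0,0,0],"hand":0},{"travel":[-0.23,0,-0.6],"rotation":[0,0,0],"hand":0},{"travel":[-0.23,0,-0.6],"rotation":[0,0,0],"hand":0},{"travel":[-0.23,0,-0.6],"rotation":[0,0,0],"hand":0}]' 40
python3 - <<'E'
from h import *
o=manip.get_obs(); print(o['joints'].round(2),o['tcp_pos'],o['force']); 
for t in (20,-20): print(Rt(-86,t).as_matrix()[:,2])
print(rel([.50,-.19,.33],Rt(-86)))
E
```

```text
t: 5.18
tcp_pos: [0.543, 0.148, 0.3121]
tool_rot: [0.001, 0.705, 0.71, 0.0]
force: [0.3, -0.1, -2.9]
grip_width: 0.0234
grasp_force: 40.0
[ 0.25  0.19 -0.69  1.55  0.12  1.44 -0.43] [0.54300775 0.14795557 0.3120536 ] [ 0.26640904 -0.06758514 -2.92991352]
[ 0.341187    0.02385812 -0.93969262]
[-0.341187   -0.02385812 -0.93969262]
([-1.1255, -0.1515, -0.0594], [0.0007, -0.0003, 0.7201])
```

```bash
python3 -m crank '[{"travel":[-1,-0.15,-0.06],"rotation":[0,0,0.7201],"hand":0},{"travel":[-1,-0.15,-0.06],"rotation":[0,0,0.7201],"hand":0},{"travel":[-1,-0.15,-0.06],"rotation":[0,0,0.7201],"hand":0},{"travel":[-1,-0.15,-0.06],"rotation":[0,0,0.7201],"hand":0},{"travel":[-1,-0.15,-0.06],"rotation":[0,0,0.7201],"hand":0},{"travel":[-1,-0.15,-0.06],"rotation":[0,0,0.7201],"hand":0},{"travel":[-1,-0.15,-0.06],"rotation":[0,0,0.7201],"hand":0},{"travel":[-1,-0.15,-0.06],"rotation":[0,0,0.7201],"hand":0},{"travel":[-1,-0.15,-0.06],"rotation":[0,0,0.7201],"hand":0},{"travel":[-1,-0.15,-0.06],"rotation":[0,0,0.7201],"hand":0},{"travel":[-1,-0.15,-0.06],"rotation":[0,0,0.7201],"hand":0},{"travel":[-1,-0.15,-0.06],"rotation":[0,0,0.7201],"hand":0},{"travel":[-1,-0.15,-0.06],"rotation":[0,0,0.7201],"hand":0},{"travel":[-1,-0.15,-0.06],"rotation":[0,0,0.7201],"hand":0},{"travel":[-1,-0.15,-0.06],"rotation":[0,0,0.7201],"hand":0},{"travel":[-1,-0.15,-0.06],"rotation":[0,0,0.7201],"hand":0}]' 40
python3 - <<'E'
from h import *
o=manip.get_obs(); print(o['joints'].round(2),o['tcp_pos'],o['force']); 
print(rel([.47,-.193,.30],Rt(-86,55)))
E
```

```text
t: 6.52
tcp_pos: [0.5007, -0.1503, 0.3291]
tool_rot: [-0.0, 0.999, 0.039, -0.0]
force: [0.9, 0.6, -2.0]
grip_width: 0.0239
grasp_force: 40.0
[ 0.57  0.06 -0.38  1.62  0.02  1.46 -1.31] [ 0.50068315 -0.15034754  0.32907527] [ 0.88399933  0.61172123 -2.00931916]
([-0.1129, 0.1339, 0.0969], [-0.0018, 0.4586, 0.0031])
```

```bash
python3 -m crank '[{"travel":[-0.02,0.134,0.05],"rotation":[0,0.4833,0.002],"hand":0},{"travel":[-0.02,0.134,0.05],"rotation":[0,0.4833,0.002],"hand":0},{"travel":[-0.02,0.134,0.05],"rotation":[0,0.4833,0.002],"hand":0},{"travel":[-0.02,0.134,0.05],"rotation":[0,0.4833,0.002],"hand":0},{"travel":[-0.02,0.134,0.05],"rotation":[0,0.4833,0.002],"hand":0},{"travel":[-0.02,0.134,0.05],"rotation":[0,0.4833,0.002],"hand":0},{"travel":[-0.02,0.134,0.05],"rotation":[0,0.4833,0.002],"hand":0},{"travel":[-0.02,0.134,0.05],"rotation":[0,0.4833,0.002],"hand":0},{"travel":[-0.02,0.134,0.05],"rotation":[0,0.4833,0.002],"hand":0},{"travel":[-0.02,0.134,0.05],"rotation":[0,0.4833,0.002],"hand":0},{"travel":[-0.02,0.134,0.05],"rotation":[0,0.4833,0.002],"hand":0},{"travel":[-0.02,0.134,0.05],"rotation":[0,0.4833,0.002],"hand":0},{"travel":[-0.02,0.134,0.05],"rotation":[0,0.4833,0.002],"hand":0},{"travel":[-0.02,0.134,0.05],"rotation":[0,0.4833,0.002],"hand":0}]' 40
python3 - <<'E'
from h import *
o=manip.get_obs(); print(o['joints'].round(2),o['tcp_pos'],o['tool_rot'].round(3)); q=o['tool_rot']; R0=Ro.from_quat([q[1],q[2],q[3],q[0]]); print(R0.as_matrix().round(3))
for n in ['top','scene']:
    p,im,d=cam(n); cv2.imwrite(f'pics/{n}1.png',im); w=pts(p,d)
    hsv=cv2.cvtColor(im,cv2.COLOR_BGR2HSV).astype(int); H,S=hsv[...,0],hsv[...,1]
    l=R0.inv().apply((w-o['tcp_pos']).reshape(-1,3)).reshape(w.shape)*1000
    m=(H>18)&(H<38)&(S>110)&(abs(l[...,1])<25)&(abs(l[...,2]-13)<35)&(abs(l[...,0])<130)
    k=l[m]; print(n,len(k),np.percentile(k,[1,5,50,95,99],axis=0).round(1).tolist())
    for e in (-1,1):
        s=k[k[:,0]*e>60]; 
        if len(s): print(e,len(s),np.percentile(s[:,0],[1,99]),np.median(s,0))
E
```

```text
t: 7.68
tcp_pos: [0.4982, -0.1914, 0.3153]
tool_rot: [-0.017, 0.874, 0.031, 0.484]
force: [-0.5, 0.5, -2.6]
grip_width: 0.0236
grasp_force: 40.0
[ 0.52 -0.37  0.11  2.35 -1.13  0.61 -0.07] [ 0.49822106 -0.19139486  0.31525859] [-0.017  0.874  0.031  0.484]
[[ 0.529  0.071  0.846]
 [ 0.037 -0.998  0.06 ]
 [ 0.848 -0.001 -0.53 ]]
top 336 [[-64.2, -14.7, -8.2], [-16.1, -13.1, -5.2], [39.5, -9.2, -1.9], [91.7, 10.4, 21.3], [98.3, 13.8, 24.7]]
-1 6 [-68.90984632 -60.43055601] [-66.19969566   5.50792691  -2.55714178]
1 115 [61.1825468 99.3688617] [ 78.21757065 -10.91938863  -0.80274728]
scene 580 [[-96.5, 5.4, -3.1], [-89.7, 11.6, -2.1], [20.3, 13.4, 12.9], [88.3, 21.2, 27.7], [94.6, 23.3, 28.9]]
-1 106 [-98.46095084 -60.29680908] [-80.04384519  13.39892528  11.77155817]
1 147 [61.1300714  95.67830648] [78.23355904 13.46659371 12.90232988]
```

View pics/scene1.png

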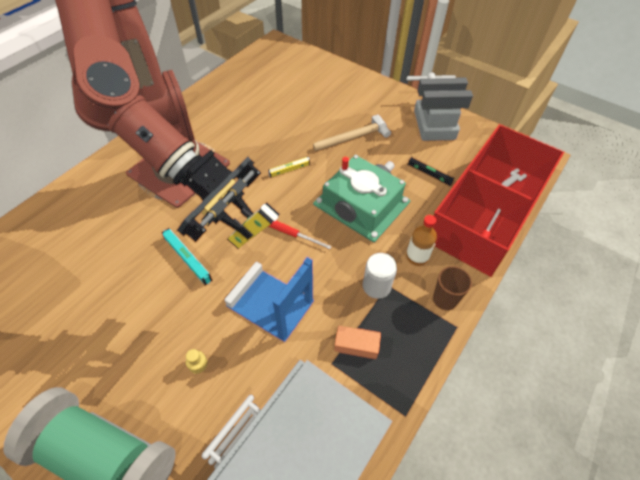

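The level is held at 58° as planned (it sits at about pixel (250,228)), and the cover is now bare at (365,182). Next I'll move it over the rest and lower it in stages.

```bash
cat >> h.py <<'E'
def level(): # level centre in rest frame (mm) from the tool pose
    o=manip.get_obs(); q=o['tool_rot']; R=Ro.from_quat([q[1],q[2],q[3],q[0]])
    c=o['tcp_pos']+R.apply([-.001,0,.0133]); a=np.radians(4)
    v=c-[.5283,-.1935,0]; return np.round([1000*(v[0]*np.cos(a)+v[1]*np.sin(a)),1000*(-v[0]*np.sin(a)+v[1]*np.cos(a)),1000*c[2]],1),o,R
def golevel(x,y,z,tilt):
    R=Rt(-86,tilt); a=np.radians(4); c=np.array([.5283+x*np.cos(a)-y*np.sin(a),-.1935+x*np.sin(a)+y*np.cos(a),z])
    return rel(c-R.apply([-.001,0,.0133]),R)
E
python3 - <<'E'
from h import *
print(level()[0]); print(golevel(0,0,.25,58)); print(golevel(0,0,.17,58))
E
```

```text
[-19.3   4.2 307. ]
([-0.1269, 0.0142, 0.1554], [-0.0005, 0.0002, -0.0004])
([-0.353, 0.0145, 0.2968], [-0.0005, 0.0002, -0.0004])
```

```bash
python3 -m crank '[{"travel":[-0.06,0.014,0.08],"rotation":[0,0,0],"hand":0},{"travel":[-0.127,0.014,0.155],"rotation":[0,0,0],"hand":0},{"travel":[-0.2,0.014,0.2],"rotation":[0,0,0],"hand":0},{"travel":[-0.28,0.014,0.25],"rotation":[0,0,0],"hand":0},{"travel":[-0.353,0.014,0.297],"rotation":[0,0,0],"hand":0},{"travel":[-0.353,0.014,0.297],"rotation":[0,0,0],"hand":0},{"travel":[-0.353,0.014,0.297],"rotation":[0,0,0],"hand":0},{"travel":[-0.353,0.014,0.297],"rotation":[0,0,0],"hand":0},{"travel":[-0.353,0.014,0.297],"rotation":[0,0,0],"hand":0}]' 40
python3 - <<'E'
from h import *
l,o,R=level(); print(l,o['joints'].round(2),R.as_matrix()[:,2]); print(golevel(0,0,.13,58)); print(golevel(0,0,.104,58))
E
```

```text
t: 8.53
tcp_pos: [0.5268, -0.2105, 0.2029]
tool_rot: [-0.028, 0.883, 0.036, 0.467]
force: [-0.1, 0.2, -2.4]
grip_width: 0.0241
grasp_force: 40.0
[  7.7 -16.6 194.6] [ 0.19 -0.12  0.44  2.4  -1.5   0.55  0.41] [ 0.82248415  0.08264276 -0.56275216]
([-0.1942, -0.0537, 0.1013], [-0.012, 0.0188, -0.0005])
([-0.2658, -0.0524, 0.1501], [-0.012, 0.0188, -0.0005])
```

Joints 4 and 5 are at their limits: with the tool tilted 58° and this close in, the wrist can't reach the pose. I'll set the level down on free bench and regrasp it with the tool tilted 30° relative to it, so placing needs only about 28° of tool tilt.

```bash
python3 -m crank '[{"travel":[0.15,0,-0.1],"rotation":[0,0,0],"hand":0},{"travel":[0.27,-0.03,-0.15],"rotation":[0,0,0],"hand":0},{"travel":[0.3,-0.03,-0.2],"rotation":[0,-0.1,0],"hand":0},{"travel":[0.3,-0.03,-0.2],"rotation":[0,-0.46,0],"hand":0},{"travel":[0.3,-0.03,-0.2],"rotation":[0,-0.46,0],"hand":0},{"travel":[0.3,-0.03,-0.2],"rotation":[0,-0.46,0],"hand":0},{"travel":[0.3,-0.03,-0.2],"rotation":[0,-0.46,0],"hand":0},{"travel":[0.3,-0.03,-0.2],"rotation":[0,-0.46,0],"hand":0},{"travel":[0.3,-0.03,-0.2],"rotation":[0,-0.46,0],"hand":0},{"travel":[0.3,-0.03,-0.2],"rotation":[0,-0.46,0],"hand":0},{"travel":[0.3,-0.03,-0.2],"rotation":[0,-0.46,0],"hand":0},{"travel":[0.3,-0.03,-0.2],"rotation":[0,-0.46,0],"hand":0}]' 40
python3 - <<'E'
from h import *
o=manip.get_obs(); print(o['joints'].round(2),o['tcp_pos'],o['tool_rot'].round(3))
print(rel([.34,-.42,.20],Rt(-141))); print(rel([.34,-.42,.20],Rt(-86)))
z=np.load('top0.npz'); w=pts(manip.camera_params('top'),z['d']); p=w.reshape(-1,3)
a=np.radians(-51); q=(p[:,:2]-[.34,-.42])@np.array([[np.cos(a),-np.sin(a)],[np.sin(a),np.cos(a)]])
m=(abs(q[:,0])<.13)&(abs(q[:,1])<.12); print(m.sum(),'max z',np.nanpercentile(p[m,2],[50,99,100]), p[m&(p[:,2]>.02)].mean(0))
E
```

```text
t: 9.53
tcp_pos: [0.5287, -0.2017, 0.3106]
tool_rot: [-0.008, 0.999, 0.046, 0.001]
force: [-0.3, 2.2, -4.1]
grip_width: 0.0236
grasp_force: 40.0
[ 0.34  0.14 -0.06  1.57 -0.01  1.43 -1.19] [ 0.52868908 -0.20170926  0.31062388] [-0.008  0.999  0.046  0.001]
([-0.6942, 0.6725, 0.3561], [-0.0075, 0.0022, 0.4689])
([-0.6942, 0.6725, 0.3561], [-0.0074, -0.0014, 0.0105])
10627 max z [0.00092352 0.68441165 0.69335291] [ 0.21564102 -0.41171186  0.62776864]
```

```bash
python3 -m crank '[{"travel":[-0.694,0.672,0],"rotation":[-0.007,0.002,0.469],"hand":0},{"travel":[-0.694,0.672,0],"rotation":[-0.007,0.002,0.469],"hand":0},{"travel":[-0.694,0.672,0],"rotation":[-0.007,0.002,0.469],"hand":0},{"travel":[-0.694,0.672,0],"rotation":[-0.007,0.002,0.469],"hand":0},{"travel":[-0.694,0.672,0],"rotation":[-0.007,0.002,0.469],"hand":0},{"travel":[-0.694,0.672,0.2],"rotation":[-0.007,0.002,0.469],"hand":0},{"travel":[-0.694,0.672,0.4],"rotation":[-0.007,0.002,0.469],"hand":0},{"travel":[-0.694,0.672,0.5],"rotation":[-0.007,0.002,0.469],"hand":0},{"travel":[-0.694,0.672,0.6],"rotation":[-0.007,0.002,0.469],"hand":0},{"travel":[-0.694,0.672,0.7],"rotation":[-0.007,0.002,0.469],"hand":0},{"travel":[-0.694,0.672,0.7],"rotation":[-0.007,0.002,0.469],"hand":0},{"travel":[-0.694,0.672,0.7],"rotation":[-0.007,0.002,0.469],"hand":0}]' 40
python3 - <<'E'
from h import *
o=manip.get_obs(); print(o['joints'].round(2),o['tcp_pos'],o['tool_rot'].round(3))
print(rel([.34,-.42,.033],Rt(-141)))
for n in ['top']:
    p,im,d=cam(n); cv2.imwrite(f'pics/{n}2.png',im)
E
```

```text
t: 10.53
tcp_pos: [0.3355, -0.417, 0.0909]
tool_rot: [-0.004, 0.901, -0.433, -0.001]
force: [-0.8, 0.8, -2.1]
grip_width: 0.0239
grasp_force: 40.0
[ 0.63  0.25  0.21  1.93 -0.07  0.98 -1.59] [ 0.33554274 -0.41702261  0.09087114] [-0.004  0.901 -0.433 -0.001]
([0.0178, -0.0042, 0.1929], [-0.0029, 0.002, -0.0025])
```

View pics/top2.png

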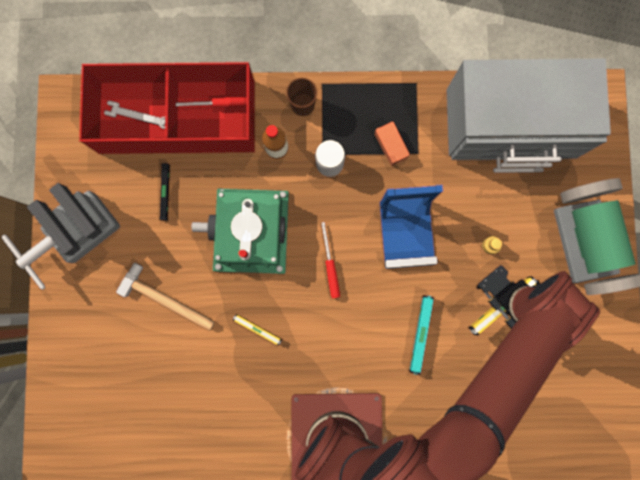

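```bash
python3 -m crank '[{"travel":[0,0,0.1],"rotation":[0,0,0],"hand":0},{"travel":[0,0,0.16],"rotation":[0,0,0],"hand":0},{"travel":[0,0,0.18],"rotation":[0,0,0],"hand":0},{"travel":[0,0,0.18],"rotation":[0,0,0],"hand":0},{"travel":[0,0,0.18],"rotation":[0,0,0],"hand":0}]' 40
python3 - <<'E'
from h import *
o=manip.get_obs(); print(o['tcp_pos'],o['tool_rot'].round(3))
E
```

```text
t: 11.0
tcp_pos: [0.3404, -0.4203, 0.0443]
tool_rot: [-0.002, 0.902, -0.432, 0.004]
force: [-0.5, 0.4, -2.2]
grip_width: 0.0239
grasp_force: 40.0
[ 0.34041086 -0.42032373  0.04426373] [-0.002  0.902 -0.432  0.004]
```

```bash
python3 -m crank '[{"travel":[0,0,0.025],"rotation":[0,0,0],"hand":0},{"travel":[0,0,0.042],"rotation":[0,0,0],"hand":0},{"travel":[0,0,0.048],"rotation":[0,0,0],"hand":0},{"travel":[0,0,0.048],"rotation":[0,0,0],"hand":0},{"travel":[0,0,0.048],"rotation":[0,0,0],"hand":0}]' 40
python3 - <<'E'
from h import *
o=manip.get_obs(); print(o['tcp_pos'],o['tool_rot'].round(3))
E
```

```text
t: 11.42
tcp_pos: [0.3403, -0.42, 0.0295]
tool_rot: [-0.002, 0.902, -0.432, 0.004]
force: [-3.0, 3.9, 14.6]
grip_width: 0.0237
grasp_force: 40.0
[ 0.34031485 -0.41998214  0.0294791 ] [-0.002  0.902 -0.432  0.004]
```

```bash
python3 -m crank '[{"travel":[0,0,0],"rotation":[0,0,0],"hand":55},{"travel":[0,0,0],"rotation":[0,0,0],"hand":55},{"travel":[0,0,0],"rotation":[0,0,0],"hand":55},{"travel":[0,0,0],"rotation":[0,0,0],"hand":55},{"travel":[0,0,-0.1],"rotation":[0,0,0],"hand":55},{"travel":[0,0,-0.2],"rotation":[0,0,0],"hand":55},{"travel":[0,0,-0.25],"rotation":[0,0,0],"hand":55},{"travel":[0,0,-0.25],"rotation":[0,0,0],"hand":55},{"travel":[0,0,-0.25],"rotation":[0,0,0],"hand":55}]' 40
python3 - <<'E'
from h import *
o=manip.get_obs(); print(o['tcp_pos'],o['tool_rot'].round(3))
q=o['tool_rot']; R0=Ro.from_quat([q[1],q[2],q[3],q[0]]); yaw=np.degrees(np.arctan2(*R0.as_matrix()[[1,0],1])); print(yaw)
p,im,d=cam('scene'); w=pts(p,d)
hsv=cv2.cvtColor(im,cv2.COLOR_BGR2HSV).astype(int); H,S=hsv[...,0],hsv[...,1]
m=(H>18)&(H<38)&(S>110)&(abs(w[...,0]-.34)<.11)&(abs(w[...,1]+.42)<.12)&(w[...,2]<.045)&(w[...,2]>.008)
k=w[m]; print(len(k),cv2.minAreaRect((k[:,:2]*1000).astype(np.float32)),np.percentile(k[:,2],[2,50,98]))
R=Rt(yaw,-30); X=Rt(yaw).as_matrix()[:,0]
G=np.array([.3403,-.42,.025])+.009*X; T=G-R.apply([0,0,.006]); print(X,T)
print('above',rel(T+[0,0,.06],R))
np.save('pick.npy',np.r_[T,yaw])
E
```

```text
t: 12.17
tcp_pos: [0.3394, -0.4199, 0.1033]
tool_rot: [-0.002, 0.902, -0.432, 0.004]
force: [0.2, 0.4, 0.0]
grip_width: 0.0477
grasp_force: 0.0
[ 0.33939125 -0.41986608  0.10334006] [-0.002  0.902 -0.432  0.004]
-141.16875756885685
372 ((358.291259765625, -442.4460144042969), (26.84120750427246, 135.47608947753906), 38.95651626586914) [0.00874892 0.0290446  0.03440254]
[ 0.62702868 -0.77899617  0.        ] [ 0.34782434 -0.42934795  0.03019615]
above ([0.0446, -0.0018, 0.0405], [-0.0027, -0.2515, 0.0008])
```

```bash
python3 -m crank '[{"travel":[0.045,-0.002,0.02],"rotation":[0,-0.2515,0],"hand":55},{"travel":[0.045,-0.002,0.02],"rotation":[0,-0.2515,0],"hand":55},{"travel":[0.045,-0.002,0.04],"rotation":[0,-0.2515,0],"hand":55},{"travel":[0.045,-0.002,0.04],"rotation":[0,-0.2515,0],"hand":55},{"travel":[0.045,-0.002,0.04],"rotation":[0,-0.2515,0],"hand":55},{"travel":[0.045,-0.002,0.04],"rotation":[0,-0.2515,0],"hand":55},{"travel":[0.045,-0.002,0.04],"rotation":[0,-0.2515,0],"hand":55},{"travel":[0.045,-0.002,0.04],"rotation":[0,-0.2515,0],"hand":55}]' 40
python3 - <<'E'
from h import *
o=manip.get_obs(); print(o['joints'].round(2),o['tcp_pos'],o['tool_rot'].round(3))
k=np.load('pick.npy'); R=Rt(k[3],-30); print(rel(k[:3]+[0,0,.01],R),rel(k[:3],R))
E
```

```text
t: 12.88
tcp_pos: [0.3476, -0.4294, 0.0905]
tool_rot: [-0.114, 0.872, -0.417, -0.232]
force: [-0.7, -0.0, -0.2]
grip_width: 0.0481
grasp_force: 0.0
[ 0.68  0.64  0.22  1.46 -0.14  1.57 -1.53] [ 0.34764891 -0.42937787  0.09054341] [-0.114  0.872 -0.417 -0.232]
([0.084, 0.0004, 0.1453], [-0.0024, -0.0006, 0.0012]) ([0.1006, 0.0006, 0.1742], [-0.0024, -0.0006, 0.0012])
```

```bash
python3 -m crank '[{"travel":[0.04,0,0.07],"rotation":[0,0,0],"hand":55},{"travel":[0.084,0,0.145],"rotation":[0,0,0],"hand":55},{"travel":[0.1,0,0.172],"rotation":[0,0,0],"hand":55},{"travel":[0.1,0,0.172],"rotation":[0,0,0],"hand":55},{"travel":[0.1,0,0.172],"rotation":[0,0,0],"hand":55},{"travel":[0.1,0,0.172],"rotation":[0,0,0],"hand":0},{"travel":[0.1,0,0.172],"rotation":[0,0,0],"hand":0},{"travel":[0.1,0,0.172],"rotation":[0,0,0],"hand":0},{"travel":[0.1,0,0.172],"rotation":[0,0,0],"hand":0},{"travel":[0.1,0,0.172],"rotation":[0,0,0],"hand":0},{"travel":[0.1,0,0.172],"rotation":[0,0,0],"hand":0}]' 50
python3 - <<'E'
from h import *
o=manip.get_obs(); print(o['joints'].round(2),o['tcp_pos'],o['tool_rot'].round(3),o['force'])
k=np.load('pick.npy'); R=Rt(k[3],-30); print(rel(k[:3],R)); 
q=o['tool_rot']; R0=Ro.from_quat([q[1],q[2],q[3],q[0]])
# level pose in tool frame: centre and axes (level flat, x along X)
Rl=Rt(k[3]); c=np.array([.3403,-.42,.016])-.001*Rl.as_matrix()[:,0]
off=R0.inv().apply(c-o['tcp_pos']); rl=(R0.inv()*Rl); print(off*1000,np.degrees(rl.as_rotvec()))
np.savez('grip.npz',off=off,rl=rl.as_quat())
E
```

```text
t: 13.8
tcp_pos: [0.3486, -0.4298, 0.0316]
tool_rot: [-0.114, 0.872, -0.417, -0.232]
force: [-0.5, -1.1, 4.2]
grip_width: 0.0236
grasp_force: 50.0
[ 0.69  0.71  0.21  1.49 -0.15  1.48 -1.53] [ 0.3485563  -0.42983331  0.03162876] [-0.114  0.872 -0.417 -0.232] [-0.49139007 -1.0735719   4.20317737]
([-0.0, 0.0009, 0.0055], [-0.0024, -0.0004, 0.0013])
[-4.18836875  0.35658801 20.44805842] [-0.32044141 29.94763935  0.0777609 ]
```

```bash
cat >> h.py <<'E'
def grip():
    g=np.load('grip.npz'); return g['off'],Ro.from_quat(g['rl'])
A=np.radians(4); RR=Ro.from_euler('z',4,degrees=True); RO=np.array([.5283,-.1935,0])
def cur():
    o=manip.get_obs(); q=o['tool_rot']; R=Ro.from_quat([q[1],q[2],q[3],q[0]]); off,rl=grip()
    c=RR.inv().apply(o['tcp_pos']+R.apply(off)-RO)*1000; ax=RR.inv().apply((R*rl).as_matrix()[:,0])
    print('level rest-frame',c.round(1),'axis',ax.round(3),'pitch',np.degrees(np.arcsin(ax[2])).round(1),'joints',o['joints'].round(2),'F',o['force'].round(1))
def go(x,y,z,pitch):
    off,rl=grip(); R=Rt(-86,pitch)*rl.inv(); c=RO+RR.apply([x,y,z]); return rel(c-R.apply(off),R)
E
python3 - <<'E'
from h import *
k=np.load('pick.npy'); o=manip.get_obs()
print(rel(o['tcp_pos']+[0,0,.27],Rt(k[3],-30))); print(go(0,0,.3,58)); cur()
E
```

```text
([-0.4493, -0.0051, -0.7798], [-0.0024, -0.0004, 0.0013])
([-0.6939, -0.9504, -0.7034], [-0.0091, 0.4417, -0.4808])
level rest-frame [-203.9 -212.    16. ] axis [ 0.571 -0.821  0.   ] pitch 0.0 joints [ 0.69  0.71  0.21  1.49 -0.15  1.48 -1.53] F [-0.5 -1.1  4.2]
```

```bash
python3 -m crank '[{"travel":[-0.05,0,-0.09],"rotation":[0,0,0],"hand":0},{"travel":[-0.12,0,-0.2],"rotation":[0,0,0],"hand":0},{"travel":[-0.18,0,-0.31],"rotation":[0,0,0],"hand":0},{"travel":[-0.24,0,-0.42],"rotation":[0,0,0],"hand":0},{"travel":[-0.3,0,-0.52],"rotation":[0,0,0],"hand":0},{"travel":[-0.36,0,-0.62],"rotation":[0,0,0],"hand":0},{"travel":[-0.42,0,-0.73],"rotation":[0,0,0],"hand":0},{"travel":[-0.45,0,-0.78],"rotation":[0,0,0],"hand":0},{"travel":[-0.45,0,-0.78],"rotation":[0,0,0],"hand":0},{"travel":[-0.45,0,-0.78],"rotation":[0,0,0],"hand":0}]' 50
python3 - <<'E'
from h import *
print(go(0,0,.3,58)); cur()
E
```

```text
t: 14.63
tcp_pos: [0.3474, -0.4308, 0.3013]
tool_rot: [-0.114, 0.872, -0.417, -0.231]
force: [-0.2, -0.3, -4.1]
grip_width: 0.0235
grasp_force: 50.0
([-0.2452, -0.9504, 0.0754], [-0.009, 0.4412, -0.4807])
level rest-frame [-205.1 -212.9  285.6] axis [ 0.571 -0.821  0.001] pitch 0.1 joints [ 0.67  0.5   0.24  1.24 -0.11  1.94 -1.55] F [-0.2 -0.3 -4.1]
```

```bash
python3 -m crank '[{"travel":[-0.245,-0.95,0.075],"rotation":[-0.009,0.441,-0.481],"hand":0},{"travel":[-0.245,-0.95,0.075],"rotation":[-0.009,0.441,-0.481],"hand":0},{"travel":[-0.245,-0.95,0.075],"rotation":[-0.009,0.441,-0.481],"hand":0},{"travel":[-0.245,-0.95,0.075],"rotation":[-0.009,0.441,-0.481],"hand":0},{"travel":[-0.245,-0.95,0.075],"rotation":[-0.009,0.441,-0.481],"hand":0},{"travel":[-0.245,-0.95,0.075],"rotation":[-0.009,0.441,-0.481],"hand":0},{"travel":[-0.245,-0.95,0.075],"rotation":[-0.009,0.441,-0.481],"hand":0},{"travel":[-0.245,-0.95,0.075],"rotation":[-0.009,0.441,-0.481],"hand":0},{"travel":[-0.245,-0.95,0.075],"rotation":[-0.009,0.441,-0.481],"hand":0},{"travel":[-0.245,-0.95,0.075],"rotation":[-0.009,0.441,-0.481],"hand":0},{"travel":[-0.245,-0.95,0.075],"rotation":[-0.009,0.441,-0.481],"hand":0},{"travel":[-0.245,-0.95,0.075],"rotation":[-0.009,0.441,-0.481],"hand":0},{"travel":[-0.245,-0.95,0.075],"rotation":[-0.009,0.441,-0.481],"hand":0},{"travel":[-0.245,-0.95,0.075],"rotation":[-0.009,0.441,-0.481],"hand":0},{"travel":[-0.245,-0.95,0.075],"rotation":[-0.009,0.441,-0.481],"hand":0},{"travel":[-0.245,-0.95,0.075],"rotation":[-0.009,0.441,-0.481],"hand":0},{"travel":[-0.245,-0.95,0.075],"rotation":[-0.009,0.441,-0.481],"hand":0}]' 50
python3 - <<'E'
from h import *
cur(); print(go(0,0,.2,58)); print(go(0,0,.13,58))
o=manip.get_obs(); q=o['tool_rot']; R0=Ro.from_quat([q[1],q[2],q[3],q[0]]); off,rl=grip()
for n in ['top','scene']: # check the level in its supposed own frame
    p,im,d=cam(n); w=pts(p,d); hsv=cv2.cvtColor(im,cv2.COLOR_BGR2HSV).astype(int); H,S=hsv[...,0],hsv[...,1]
    l=(R0*rl).inv().apply((w-o['tcp_pos']-R0.apply(off)).reshape(-1,3)).reshape(w.shape)*1000
    m=(H>18)&(H<38)&(S>110)&(abs(l[...,1])<25)&(abs(l[...,2])<30)&(abs(l[...,0])<130)
    k=l[m]; print(n,len(k),np.percentile(k,[1,50,99],axis=0).round(1).tolist(),'z-slope',[np.median(k[(k[:,0]*e>40),2]).round(1) for e in(-1,1)])
E
```

```text
t: 16.05
tcp_pos: [0.5227, -0.1935, 0.3199]
tool_rot: [-0.012, 0.97, 0.036, 0.241]
force: [0.0, -1.6, -3.5]
grip_width: 0.0241
grasp_force: 50.0
level rest-frame [3.000e-01 2.000e-01 2.998e+02] axis [ 0.532 -0.001  0.847] pitch 57.8 joints [ 0.39 -0.16  0.02  1.94 -0.27  0.95 -0.97] F [ 0.  -1.6 -3.5]
([-0.1568, 0.0022, 0.2935], [-0.001, 0.0013, -0.0003])
([-0.266, 0.0034, 0.4998], [-0.001, 0.0013, -0.0003])
top 194 [[12.8, -13.6, -19.8], [64.8, -11.2, -14.6], [98.7, 10.9, 12.7]] z-slope [np.float64(nan), np.float64(-15.0)]
scene 572 [[-94.6, 6.7, -16.3], [19.8, 13.1, -0.5], [96.0, 22.0, 15.3]] z-slope [np.float64(-1.3), np.float64(-1.5)]
  return _methods._mean(a, axis=axis, dtype=dtype,
  ret = ret.dtype.type(ret / rcount)
```

```bash
python3 -m crank '[{"travel":[-0.052,0.001,0.098],"rotation":[0,0.001,0],"hand":0},{"travel":[-0.105,0.002,0.196],"rotation":[0,0.001,0],"hand":0},{"travel":[-0.157,0.002,0.293],"rotation":[0,0.001,0],"hand":0},{"travel":[-0.195,0.003,0.365],"rotation":[0,0.001,0],"hand":0},{"travel":[-0.23,0.003,0.433],"rotation":[0,0.001,0],"hand":0},{"travel":[-0.266,0.003,0.5],"rotation":[0,0.001,0],"hand":0},{"travel":[-0.266,0.003,0.5],"rotation":[0,0.001,0],"hand":0},{"travel":[-0.266,0.003,0.5],"rotation":[0,0.001,0],"hand":0},{"travel":[-0.266,0.003,0.5],"rotation":[0,0.001,0],"hand":0}]' 50
python3 - <<'E'
from h import *
cur(); print(go(0,0,.105,58)); print(go(0,0,.101,58))
E
```

```text
t: 16.9
tcp_pos: [0.523, -0.1941, 0.1518]
tool_rot: [-0.011, 0.969, 0.036, 0.243]
force: [0.5, 0.1, -1.9]
grip_width: 0.0236
grasp_force: 50.0
level rest-frame [  0.6  -0.4 131.8] axis [ 0.528 -0.001  0.849] pitch 58.1 joints [ 0.38 -0.02  0.04  2.17 -0.42  0.59 -0.78] F [ 0.5  0.1 -1.9]
([-0.0437, -0.0012, 0.0777], [-0.0005, -0.001, -0.0])
([-0.05, -0.0011, 0.0895], [-0.0005, -0.001, -0.0])
```

Forces are still nil at the mouth of the rest, so I'll lower it gently the rest of the way.

```bash
python3 -m crank '[{"travel":[-0.015,-0.001,0.027],"rotation":[0,0,0],"hand":0},{"travel":[-0.03,-0.001,0.053],"rotation":[0,0,0],"hand":0},{"travel":[-0.044,-0.001,0.078],"rotation":[0,0,0],"hand":0},{"travel":[-0.044,-0.001,0.078],"rotation":[0,0,0],"hand":0},{"travel":[-0.044,-0.001,0.078],"rotation":[0,0,0],"hand":0}]' 50
python3 - <<'E'
from h import *
cur(); print(go(0,0,.101,58),go(0,0,.100,55.5),go(-.002,0,.1005,56.5))
E
```

```text
t: 17.32
tcp_pos: [0.5209, -0.1931, 0.1225]
tool_rot: [-0.012, 0.97, 0.036, 0.242]
force: [0.8, -0.2, -2.6]
grip_width: 0.0238
grasp_force: 50.0
level rest-frame [ -1.4   0.7 102.5] axis [ 0.53  -0.002  0.848] pitch 58.0 joints [ 0.38  0.02  0.04  2.2  -0.46  0.53 -0.72] F [ 0.8 -0.2 -2.6]
([0.0017, 0.0022, 0.0066], [-0.0011, 0.0003, -0.0002]) ([0.0031, 0.0022, 0.0102], [-0.001, -0.0205, -0.0001]) ([-0.0032, 0.0022, 0.0053], [-0.001, -0.0122, -0.0002])
```

```bash
python3 -m crank '[{"travel":[0,0.002,0.004],"rotation":[0,-0.009,0],"hand":0},{"travel":[0.001,0.002,0.008],"rotation":[0,-0.018,0],"hand":0},{"travel":[0.001,0.002,0.009],"rotation":[0,-0.018,0],"hand":0},{"travel":[0.001,0.002,0.009],"rotation":[0,-0.018,0],"hand":0}]' 50
python3 - <<'E'
from h import *
cur()
E
```

```text
t: 17.65
tcp_pos: [0.5234, -0.1938, 0.1215]
tool_rot: [-0.011, 0.974, 0.036, 0.225]
force: [-0.2, 0.2, -2.8]
grip_width: 0.0241
grasp_force: 50.0
level rest-frame [  0.3  -0.2 101.2] axis [ 0.56  -0.     0.828] pitch 55.9 joints [ 0.36  0.04  0.04  2.17 -0.4   0.56 -0.79] F [-0.2  0.2 -2.8]
```

```bash
python3 -m crank '[{"travel":[-0.002,0,0.003],"rotation":[0,0,0],"hand":0},{"travel":[-0.003,0,0.006],"rotation":[0,0,0],"hand":0},{"travel":[-0.003,0,0.006],"rotation":[0,0,0],"hand":0},{"travel":[-0.003,0,0.006],"rotation":[0,0,0],"hand":0}]' 50
python3 - <<'E'
from h import *
cur()
E
```

```text
t: 17.98
tcp_pos: [0.5232, -0.1939, 0.1195]
tool_rot: [-0.011, 0.974, 0.036, 0.225]
force: [-0.6, 0.4, 0.3]
grip_width: 0.0236
grasp_force: 50.0
level rest-frame [ 0.1 -0.3 99.3] axis [ 0.56  -0.     0.828] pitch 55.9 joints [ 0.36  0.04  0.04  2.17 -0.4   0.56 -0.79] F [-0.6  0.4  0.3]
```

Force rose from −2.8 to 0.3 N, so the foot is down. Releasing.

```bash
python3 -m crank '[{"travel":[0,0,0],"rotation":[0,0,0],"hand":30},{"travel":[0,0,0],"rotation":[0,0,0],"hand":32},{"travel":[0,0,0],"rotation":[0,0,0],"hand":36},{"travel":[0,0,0],"rotation":[0,0,0],"hand":50},{"travel":[0,0,0],"rotation":[0,0,0],"hand":60},{"travel":[0,0,0],"rotation":[0,0,0],"hand":60},{"travel":[0,0,-0.03],"rotation":[0,0,0],"hand":60},{"travel":[0,0,-0.08],"rotation":[0,0,0],"hand":60},{"travel":[0,0,-0.16],"rotation":[0,0,0],"hand":60},{"travel":[0,0,-0.26],"rotation":[0,0,0],"hand":60},{"travel":[0,0,-0.36],"rotation":[0,0,0],"hand":60},{"travel":[0,0,-0.46],"rotation":[0,0,0],"hand":60},{"travel":[0,0,-0.5],"rotation":[0,0,0],"hand":60},{"travel":[0,0,-0.5],"rotation":[0,0,0],"hand":60}]'
python3 - <<'E'
from h import *
o=manip.get_obs(); print(o['joints'].round(2))
p,im,d=cam('scene'); cv2.imwrite('pics/scene3.png',cv2.resize(im[200:380,160:400],None,fx=3,fy=3)); w=pts(p,d)
hsv=cv2.cvtColor(im,cv2.COLOR_BGR2HSV).astype(int); H,S=hsv[...,0],hsv[...,1]
l=RR.inv().apply((w-RO).reshape(-1,3)).reshape(w.shape)*1000
m=(H>18)&(H<38)&(S>110)&(abs(l[...,0])<90)&(abs(l[...,1])<60)&(l[...,2]<210)&(l[...,2]>12)
k=l[m]; print(len(k),np.percentile(k,[1,50,99],axis=0).round(1).tolist()); (c,s,a)=cv2.minAreaRect(k[:,[0,2]].astype(np.float32)); print(c,s,a)
# route: cover
pin=np.array([.5935,.2145]); kn=np.array([.4695,.2195])
R=Rt(90-2.6); print(rel([.4695,.2195,.30],Rt(-2.6)), rel([.4695,.2195,.30],Rt(-86)))
E
```

```text
t: 19.15
tcp_pos: [0.4577, -0.2005, 0.2583]
tool_rot: [-0.009, 0.973, 0.036, 0.227]
force: [0.7, -0.9, -0.4]
grip_width: 0.0524
grasp_force: 0.0
[ 0.41 -0.24  0.06  2.11 -0.28  0.89 -0.88]
386 [[-57.9, -14.9, 21.9], [4.3, -13.4, 111.0], [56.9, -7.2, 181.0]]
(-0.2743186950683594, 101.22379302978516) (197.74432373046875, 29.463178634643555) 55.17284393310547
([0.1912, -1.3917, -0.0651], [0.1566, -0.1787, -0.6802]) ([0.1912, -1.3917, -0.0651], [-0.0018, -0.2176, 0.0018])
```

View pics/scene3.png

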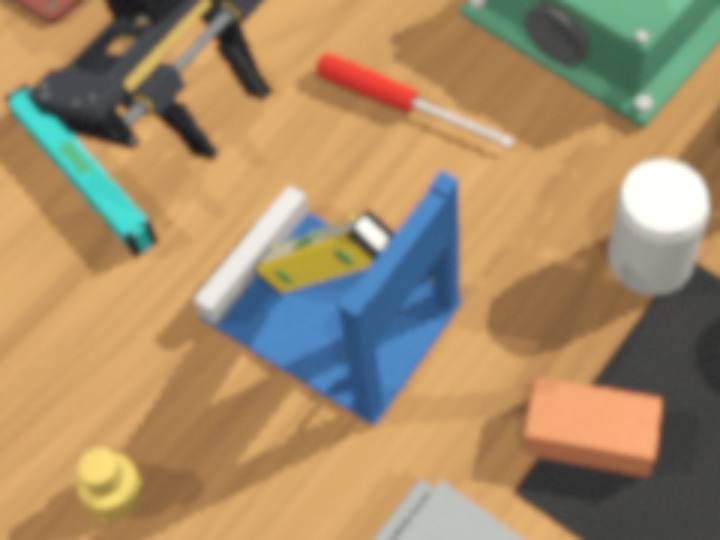

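The level leans cleanly at 55° between stop and upright, with its middle at (0, 101) mm. Next, the knob.

```bash
python3 -m crank '[{"travel":[0,0,-0.2],"rotation":[0,-0.2176,0],"hand":45},{"travel":[0,0,-0.25],"rotation":[0,-0.2176,0],"hand":45},{"travel":[0.05,-0.2,-0.25],"rotation":[0,-0.2176,0],"hand":45},{"travel":[0.1,-0.4,-0.2],"rotation":[0,-0.2176,0],"hand":45},{"travel":[0.15,-0.55,-0.15],"rotation":[0,-0.2176,0],"hand":45},{"travel":[0.19,-0.7,-0.1],"rotation":[0,-0.2176,0],"hand":45},{"travel":[0.19,-0.85,-0.065],"rotation":[0,-0.2176,0],"hand":45},{"travel":[0.19,-1,-0.065],"rotation":[0,-0.2176,0],"hand":45},{"travel":[0.19,-1,-0.065],"rotation":[0,-0.2176,0],"hand":45},{"travel":[0.19,-1,-0.065],"rotation":[0,-0.2176,0],"hand":45}]' 10
python3 - <<'E'
from h import *
o=manip.get_obs(); print(o['joints'].round(2))
p,im,d=cam('top'); w=pts(p,d)
hsv=cv2.cvtColor(im,cv2.COLOR_BGR2HSV).astype(int); H,S=hsv[...,0],hsv[...,1]
g=(abs(w[...,0]-.47)<.06)&(abs(w[...,1]-.22)<.06)&((H<8)|(H>172))&(S>120)&(w[...,2]>.132)&(w[...,2]<.15)
k=w[g]; print(len(k),k.mean(0),(k.max(0)+k.min(0))/2)
kn=np.r_[.4695,.2195]; print(rel([*kn,.2],Rt(-92.6)))
E
```

```text
t: 20.03
tcp_pos: [0.4765, 0.1086, 0.2959]
tool_rot: [-0.003, 0.999, 0.041, -0.003]
force: [-0.8, -0.2, -0.2]
grip_width: 0.0395
grasp_force: 0.0
[ 0.12  0.01 -0.42  1.75 -0.    1.39 -1.8 ]<stdin>:6: RuntimeWarning: Mean of empty slice.
  ret = um.true_divide(
Traceback (most recent call last):
ValueError: zero-size array to reduction operation maximum which has no identity
```

Run:
```python
from h import *
for f in ('scene0','top0'):
    z=np.load(f+'.npz'); w=pts(manip.camera_params(f[:-1]),z['d']); hsv=cv2.cvtColor(z['im'],cv2.COLOR_BGR2HSV).astype(int); H,S=hsv[...,0],hsv[...,1]
    g=(abs(w[...,0]-.47)<.04)&(abs(w[...,1]-.22)<.04)&((H<8)|(H>172))&(S>120)&(w[...,2]>.136)&(w[...,2]<.15)
    k=w[g]; print(len(k),k.mean(0),(k.max(0)+k.min(0))/2)
print(rel([.4695,.2185,.2],Rt(-92.6)))
```

```text
29 [0.47050933 0.21844443 0.14037272] [0.46975834 0.21899462 0.14055025]
47 [0.46731444 0.22292925 0.14229211] [0.46770649 0.22332826 0.14274142]
([0.0093, -0.3563, 0.3215], [-0.0033, 0.0031, 0.0619])
```

```bash
python3 -m crank '[{"travel":[0.005,-0.12,0.06],"rotation":[-0.003,0.003,0.062],"hand":45},{"travel":[0.009,-0.24,0.16],"rotation":[-0.003,0.003,0.062],"hand":45},{"travel":[0.009,-0.363,0.26],"rotation":[-0.003,0.003,0.062],"hand":45},{"travel":[0.009,-0.363,0.32],"rotation":[-0.003,0.003,0.062],"hand":45},{"travel":[0.009,-0.363,0.32],"rotation":[-0.003,0.003,0.062],"hand":45},{"travel":[0.009,-0.363,0.32],"rotation":[-0.003,0.003,0.062],"hand":45}]' 10
python3 - <<'E'
from h import *
o=manip.get_obs(); print(o['joints'].round(2)); print(rel([.469,.2205,.136],Rt(-92.6)))
E
```

```text
t: 20.58
tcp_pos: [0.4704, 0.2122, 0.2]
tool_rot: [0.002, 1.0, -0.026, -0.001]
force: [0.6, -0.7, 0.7]
grip_width: 0.0395
grasp_force: 0.0
[-0.02  0.13 -0.53  1.83  0.07  1.2  -2.19]
([-0.0057, -0.0282, 0.2131], [0.0015, 0.0009, -0.0033])
```

```bash
python3 -m crank '[{"travel":[-0.004,-0.024,0],"rotation":[0,0,0],"hand":45},{"travel":[-0.004,-0.024,0],"rotation":[0,0,0],"hand":45},{"travel":[-0.004,-0.024,0.07],"rotation":[0,0,0],"hand":45},{"travel":[-0.004,-0.024,0.14],"rotation":[0,0,0],"hand":45},{"travel":[-0.004,-0.024,0.2],"rotation":[0,0,0],"hand":45},{"travel":[-0.004,-0.024,0.21],"rotation":[0,0,0],"hand":45},{"travel":[-0.004,-0.024,0.21],"rotation":[0,0,0],"hand":45},{"travel":[-0.004,-0.024,0.21],"rotation":[0,0,0],"hand":45}]' 10
python3 - <<'E'
from h import *
o=manip.get_obs(); print(o['joints'].round(2),o['tcp_pos'],o['force']); print(rel([.469,.2205,.136],Rt(-92.6)))
E
```

```text
t: 21.25
tcp_pos: [0.4721, 0.2192, 0.1407]
tool_rot: [0.001, 1.0, -0.028, 0.002]
force: [-0.4, 0.3, 0.4]
grip_width: 0.0393
grasp_force: 0.0
[-0.04  0.2  -0.53  1.89  0.12  1.08 -2.24] [0.47207902 0.21922532 0.14073689] [-0.40783353  0.30042511  0.37213488]
([-0.0106, -0.0037, 0.0157], [0.0005, -0.0022, -0.0047])
```

```bash
python3 -m crank '[{"travel":[0,0.015,0.01],"rotation":[0,0,0],"hand":45},{"travel":[0,0.03,0.01],"rotation":[0,0,0],"hand":45},{"travel":[0,0.04,0.01],"rotation":[0,0,0],"hand":45},{"travel":[0,0.045,0.01],"rotation":[0,0,0],"hand":45},{"travel":[0,0.05,0.01],"rotation":[0,0,0],"hand":45},{"travel":[0,0.05,0.01],"rotation":[0,0,0],"hand":45}]'; python3 -m crank '[{"travel":[0,0.004,0],"rotation":[0,0,0],"hand":45},{"travel":[0,0.008,0],"rotation":[0,0,0],"hand":45},{"travel":[0,0.008,0],"rotation":[0,0,0],"hand":45}]'
```

```text
t: 21.75
tcp_pos: [0.4706, 0.2039, 0.1366]
tool_rot: [0.001, 1.0, -0.027, 0.002]
force: [-0.3, 0.7, 0.4]
grip_width: 0.0389
grasp_force: 0.2
t: 22.0
tcp_pos: [0.4704, 0.2017, 0.1364]
tool_rot: [0.001, 1.0, -0.027, 0.001]
force: [-0.3, 0.8, 0.2]
grip_width: 0.0393
grasp_force: 0.5
```

```bash
for i in 1 2 3; do python3 -m crank '[{"travel":[0,0.004,0],"rotation":[0,0,0],"hand":45},{"travel":[0,0.008,0],"rotation":[0,0,0],"hand":45},{"travel":[0,0.008,0],"rotation":[0,0,0],"hand":45}]' | grep -E 'pos|force|width'; done
```

```text
tcp_pos: [0.4702, 0.1992, 0.1363]
force: [0.6, 1.0, 0.1]
grip_width: 0.0391
grasp_force: 0.5
tcp_pos: [0.47, 0.1967, 0.1363]
force: [1.1, 0.1, 0.3]
grip_width: 0.039
grasp_force: 0.4
tcp_pos: [0.4699, 0.1943, 0.1363]
force: [-0.2, 0.9, 0.9]
grip_width: 0.039
grasp_force: 0.4
```

It turns freely this way: about 16 mm of knob travel at about 1 N, well past the 9 mm where the dowel would stop it. Now I'll work out the arc.

```bash
cat > arc.py <<'E'
from h import *; import sys
P=np.array([.5935,.2145])
def T(th):
    f=np.radians(177.4)+th; return np.r_[P+.125*np.array([np.cos(f),np.sin(f)])+.0097*np.array([-np.sin(f),np.cos(f)]),.136],Rt(-92.6+np.degrees(th))
print(manip.get_obs()['joints'].round(2))
for th in map(float,sys.argv[1:]): print(th,T(th)[0].round(3),*rel(*T(th)))
E
python3 arc.py .13 .2 .3 .4 .5 .6 .7 .8 .9 1.0
```

```text
[-0.    0.18 -0.52  1.92  0.1   1.07 -2.19]
0.13 [0.47  0.194 0.136] [-0.0003, 0.0001, 0.0009] [0.001, -0.0013, -0.0666]
0.2 [0.471 0.186 0.136] [0.007, 0.0284, 0.001] [0.0011, -0.0012, -0.1]
0.3 [0.475 0.174 0.136] [0.0208, 0.0678, 0.0011] [0.0011, -0.0012, -0.1478]
0.4 [0.48  0.162 0.136] [0.0385, 0.1057, 0.0013] [0.0012, -0.0011, -0.1955]
0.5 [0.485 0.151 0.136] [0.0598, 0.1416, 0.0014] [0.0013, -0.0011, -0.2432]
0.6 [0.492 0.14  0.136] [0.0847, 0.1752, 0.0015] [0.0013, -0.001, -0.291]
0.7 [0.5   0.131 0.136] [0.1127, 0.2061, 0.0017] [0.0014, -0.001, -0.3387]
0.8 [0.509 0.122 0.136] [0.1438, 0.2341, 0.0018] [0.0014, -0.0009, -0.3865]
0.9 [0.519 0.114 0.136] [0.1774, 0.2588, 0.002] [0.0015, -0.0008, -0.4342]
1.0 [0.529 0.107 0.136] [0.2134, 0.2801, 0.0021] [0.0015, -0.0008, -0.482]
```

```bash
python3 -m crank '[{"travel":[0,0,0],"rotation":[0,0,-0.035],"hand":45},{"travel":[0,0,0],"rotation":[0,0,-0.067],"hand":45},{"travel":[0.007,0.028,0],"rotation":[0,0,-0.1],"hand":45},{"travel":[0.014,0.048,0],"rotation":[0,0,-0.124],"hand":45},{"travel":[0.021,0.068,0],"rotation":[0,0,-0.148],"hand":45},{"travel":[0.029,0.087,0],"rotation":[0,0,-0.171],"hand":45},{"travel":[0.038,0.106,0],"rotation":[0,0,-0.195],"hand":45},{"travel":[0.049,0.124,0],"rotation":[0,0,-0.219],"hand":45},{"travel":[0.06,0.142,0],"rotation":[0,0,-0.243],"hand":45},{"travel":[0.072,0.159,0],"rotation":[0,0,-0.267],"hand":45},{"travel":[0.085,0.175,0],"rotation":[0,0,-0.291],"hand":45},{"travel":[0.098,0.191,0],"rotation":[0,0,-0.315],"hand":45},{"travel":[0.113,0.206,0],"rotation":[0,0,-0.339],"hand":45}]'; python3 arc.py .7 .8 .9 1 1.1 1.2 1.3 1.4 1.5
```

```text
t: 23.83
tcp_pos: [0.5, 0.1309, 0.1364]
tool_rot: [0.001, 0.946, 0.323, 0.001]
force: [-0.2, 1.8, 0.1]
grip_width: 0.0392
grasp_force: 0.9
[ 0.15  0.2  -0.54  1.9   0.12  1.07 -1.35]
0.7 [0.5   0.131 0.136] [0.0001, 0.0011, 0.0013] [0.0013, -0.0002, 0.0017]
0.8 [0.509 0.122 0.136] [0.0053, 0.0426, 0.0014] [0.0013, -0.0001, -0.0461]
0.9 [0.519 0.114 0.136] [0.0146, 0.0833, 0.0015] [0.0013, -0.0, -0.0938]
1.0 [0.529 0.107 0.136] [0.0279, 0.1229, 0.0017] [0.0013, 0.0, -0.1416]
1.1 [0.54  0.101 0.136] [0.0451, 0.161, 0.0018] [0.0013, 0.0001, -0.1893]
1.2 [0.552 0.096 0.136] [0.066, 0.1971, 0.0019] [0.0013, 0.0002, -0.2371]
1.3 [0.564 0.093 0.136] [0.0904, 0.231, 0.002] [0.0013, 0.0002, -0.2848]
1.4 [0.576 0.09  0.136] [0.118, 0.2623, 0.0021] [0.0013, 0.0003, -0.3326]
1.5 [0.589 0.089 0.136] [0.1487, 0.2907, 0.0021] [0.0013, 0.0004, -0.3803]
```

```bash
python3 -m crank '[{"travel":[0.003,0.021,0],"rotation":[0,0,-0.023],"hand":45},{"travel":[0.005,0.043,0],"rotation":[0,0,-0.046],"hand":45},{"travel":[0.01,0.063,0],"rotation":[0,0,-0.07],"hand":45},{"travel":[0.015,0.083,0],"rotation":[0,0,-0.094],"hand":45},{"travel":[0.021,0.103,0],"rotation":[0,0,-0.118],"hand":45},{"travel":[0.028,0.123,0],"rotation":[0,0,-0.142],"hand":45},{"travel":[0.036,0.142,0],"rotation":[0,0,-0.165],"hand":45},{"travel":[0.045,0.161,0],"rotation":[0,0,-0.189],"hand":45},{"travel":[0.055,0.179,0],"rotation":[0,0,-0.213],"hand":45},{"travel":[0.066,0.197,0],"rotation":[0,0,-0.237],"hand":45},{"travel":[0.078,0.214,0],"rotation":[0,0,-0.261],"hand":45},{"travel":[0.09,0.231,0],"rotation":[0,0,-0.285],"hand":45},{"travel":[0.104,0.247,0],"rotation":[0,0,-0.309],"hand":45},{"travel":[0.118,0.262,0],"rotation":[0,0,-0.333],"hand":45},{"travel":[0.133,0.277,0],"rotation":[0,0,-0.356],"hand":45},{"travel":[0.149,0.291,0],"rotation":[0,0,-0.38],"hand":45},{"travel":[0.149,0.291,0],"rotation":[0,0,-0.38],"hand":45},{"travel":[0.149,0.291,0],"rotation":[0,0,-0.38],"hand":45},{"travel":[0.143,0.278,0],"rotation":[0,0,-0.38],"hand":45},{"travel":[0.143,0.278,0],"rotation":[0,0,-0.38],"hand":45}]'; python3 -m crank '[{"travel":[0,0,-0.03],"rotation":[0,0,0],"hand":45},{"travel":[0,0,-0.13],"rotation":[0,0,0],"hand":45},{"travel":[0,0,-0.26],"rotation":[0,0,0],"hand":45},{"travel":[0,0,-0.38],"rotation":[0,0,0],"hand":45},{"travel":[-0.15,0,-0.45],"rotation":[0,0,0],"hand":45},{"travel":[-0.28,-0.1,-0.45],"rotation":[0,0,0],"hand":45},{"travel":[-0.42,-0.2,-0.45],"rotation":[0,0,0],"hand":45},{"travel":[-0.42,-0.2,-0.45],"rotation":[0,0,0],"hand":45},{"travel":[-0.42,-0.2,-0.45],"rotation":[0,0,0],"hand":45}]'
python3 - <<'E'
from h import *
a,i1,_=cam('scene'); b,i2,_=cam('top'); cv2.imwrite('pics/end.png',np.hstack([i1[120:360,200:460],i2[120:360,180:460]]))
E
```

```text
t: 25.5
tcp_pos: [0.5842, 0.0915, 0.1368]
tool_rot: [0.002, 0.748, 0.663, 0.0]
force: [0.1, 0.7, 0.3]
grip_width: 0.0391
grasp_force: 0.0
t: 26.25
tcp_pos: [0.5077, -0.0315, 0.2731]
tool_rot: [0.003, 0.75, 0.661, -0.0]
force: [0.3, 0.7, 1.0]
grip_width: 0.0394
grasp_force: 0.0
```

View pics/end.png

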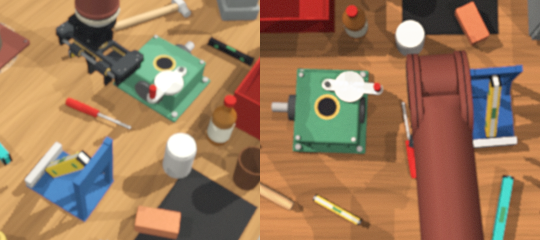

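The port is open at crop pixel (327,108), with the knob swung to the −y side at (377,88). The level is still leaning at (492,107). I'll check the cover angle and the level before handing in.

Run:
```python
from h import *
for n in ('scene','top'):
    p,im,d=cam(n); w=pts(p,d); hsv=cv2.cvtColor(im,cv2.COLOR_BGR2HSV).astype(int); H,S=hsv[...,0],hsv[...,1]
    g=(w[...,0]>.5)&(w[...,0]<.64)&(w[...,1]>.06)&(w[...,1]<.15)&((H<8)|(H>172))&(S>120)&(w[...,2]>.12)&(w[...,2]<.15)
    k=w[g].mean(0); v=k[:2]-[.5935,.2145]; print(n,g.sum(),k,np.hypot(*v),np.radians(np.degrees(np.arctan2(v[1],v[0]))%360-177.4))
    l=RR.inv().apply((w-RO).reshape(-1,3)).reshape(w.shape)*1000
    m=(H>18)&(H<38)&(S>110)&(abs(l[...,0])<90)&(abs(l[...,1])<60)&(l[...,2]<210)&(l[...,2]>12)
    q=l[m]; print(cv2.minAreaRect(q[:,[0,2]].astype(np.float32)),cv2.minAreaRect(q[:,:2].astype(np.float32)))
```

```text
scene 60 [0.5808483  0.08564807 0.13559685] 0.12947155776482563 1.5183006802555408
((0.6024322509765625, 102.5969467163086), (193.7176513671875, 29.799869537353516), 55.57198715209961) ((-1.9044075012207031, -5.416692733764648), (124.35739135742188, 23.979373931884766), 2.7852983474731445)
top 46 [0.5794228  0.09218688 0.14203695] 0.12312053371214231 1.5015875543156911
((-4.221380233764648, 105.77873992919922), (197.00352478027344, 62.62689208984375), 67.33026885986328) ((-4.975517272949219, 2.070209503173828), (119.63188171386719, 24.203861236572266), 0.9520657658576965)
```

The cover is at about 1.5 rad and the level is at 55°, so both are within limits.

```bash
python3 -c "
from cell import manip; print(manip.sign_off())"
```

```text
the job is handed in; nothing more can be done
None
```

The job is handed in, though no verdict came back: the level leans on the rest at about 55°, the cover is swung open to about +1.5 rad with the port clear, the arm is clear of both, and about 26 of the 67 s were used.

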